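# Put the salt shaker away in the push-to-open drawer

### The job

The wooden box has a hidden drawer with a push-to-open latch: press its plain front in and let go, so that the drawer springs open. Take the shaker that lies on the tray and lay it lengthwise on the two shakers in the drawer, nested in the gap between them, then push the drawer in until its latch catches and it stays shut. Do not disturb the other things on the worktop and the tray, or the tea carton on the box.

Things in the scene. Friction and masses are not known exactly. Their poses are not given: they have to be found in the camera images.
- cruet_box: Plain brown wooden box fixed on the worktop, 187 mm deep (x) with its front, 138 mm wide (y), 109 mm high, no handle; a tea carton stands on its rear half. Origin: on its underside, 94 mm behind the front's face. Its -x axis points out of the front, towards the robot; +y is to the robot's left; z up. The hidden drawer slides out along -x.
- drawer (a joint): Drawer opening, m: 0 to 0.001 shut and latched; 0.105 at the outer stop; -0.008 pressed to the inner stop. A spring pushes it out (3.5 N shut, 2 N open). Push-push latch: press the shut front in 7 to 8 mm (4 to 5 N) and release: it comes out in about 1 s. To shut, push to the inner stop (3 to 6 N) and release: it returns to 0 and stays. The latch can catch again 2 s after opening.
- drawer_front (a point): Point on the outer face of the drawer's front, in the middle of its width, 80 mm above the worktop; moves with the drawer, axes as the box. The front is a flat wooden panel 102 mm wide, 24 mm thick, from 17 to 94 mm above the worktop; shut, it stands 13 mm proud of the box round it. Press within 30 mm of its middle line.
- drawer_floor (a point): Middle of the drawer's floor, 21 mm above the worktop, 64 mm behind the front's outer face; moves with the drawer, axes as the box. Inside, the drawer is 80 mm long (x) and 88 mm wide (y); its side and rear walls stand 30 mm above its floor, the front 73 mm. The box's opening leaves 76 mm above the floor.
- loose_shaker_center (a point): Centre of the shaker to be put away: a glass cylinder with white salt and a grey cap, diameter 37 mm, length 69 mm, 60 g (may vary), lying on its side on the red tray, its centre 21.5 mm above the worktop. Its z axis runs along it towards the cap; either end may point to the front in the drawer. It can roll if it is pushed.
- left_shaker_center (a point): Centre of the left one of two shakers with dark caps, of the same size, that lie side by side on the drawer's floor, lengthwise (along the drawer's x), 37 to 51 mm from centre to centre; z axis along the shaker.
- right_shaker_center (a point): Centre of the right one of the two shakers in the drawer, as the left one.
- tea_box_center (a point): Centre of the blue tea carton, 74 x 127 x 65 mm, that stands loose on the rear of the box's top, its near side about 100 mm behind the front's face; to be left alone.
- tray: Red plastic tray fixed on the worktop right of the box, 310 mm (x) x 215 mm (y); floor 3 mm thick, 264 x 168 mm; rim 22 mm high. Origin: centre of its underside.
- creamer_center (a point): Centre of a brown striped creamer with sachets, 74 x 93 mm, 82 mm high, that stands loose on the far end of the tray; to be left alone.
- honey_center (a point): Centre of a jar with a red lid, diameter 59 mm, height 85 mm, that stands on the worktop right of the box, near the microwave; to be left alone.
- sugar_center (a point): Centre of a white-capped sugar jar, diameter 86 mm, height 77 mm, that stands on the worktop left of the box; to be left alone.
- spice_center (a point): Centre of an upright spice jar with a white cap, 44 mm wide, height 109 mm, left of the box; to be left alone.

How it is judged:
On the way, in this order (a step that is already met when the one before it is completed fails the run):
1. the drawer has sprung open (value of joint drawer above 0.09 m), for 0.2 s.
2. the shaker lies, let go, in the gap between the two others in the open drawer (value of joint drawer above 0.06 m and x of loose_shaker_center in the frame of drawer_floor between -0.02 and 0.03 m and y of loose_shaker_center in the frame of drawer_floor between -0.016 and 0.016 m and z of loose_shaker_center in the frame of drawer_floor between 0.042 and 0.054 m and angle between the z axis of loose_shaker_center and the x axis of drawer_floor, either way round below 0.25 rad and contact force between the fingers and loose_shaker below 0.1 N), for 0.2 s.
At the end, for the whole second after the job is handed in: The drawer is latched shut (joint within 4 mm of 0); in it the shaker lies at rest on the two others, lengthwise within 0.25 rad, in the gap between them (within 16 mm of the drawer's middle line, its centre 42 to 54 mm above the drawer's floor), and those two lie on the floor (value of joint drawer between -0.004 and 0.004 m and x of loose_shaker_center in the frame of drawer_floor between -0.02 and 0.03 m and y of loose_shaker_center in the frame of drawer_floor between -0.016 and 0.016 m and z of loose_shaker_center in the frame of drawer_floor between 0.042 and 0.054 m and angle between the z axis of loose_shaker_center and the x axis of drawer_floor, either way round below 0.25 rad and z of each of left_shaker_center, right_shaker_center in the frame of drawer_floor below 0.024 m and horizontal distance between each of left_shaker_center, right_shaker_center and drawer_floor below 0.04 m and linear speed of loose_shaker below 0.02 m/s); the robot touches nothing.
It fails at once if the tea carton on the box is shifted by more than 4 cm or falls (distance of tea_box_center from where it was at the start of the episode above 0.04 m).
It fails at once if the creamer or a standing jar is shifted by more than 4 cm or falls (distance of any of creamer_center, honey_center, sugar_center, spice_center from where it was at the start of the episode above 0.04 m).
It also fails if it takes over 58 s, if anything falls off the work surface, if the arm or the gripper's body presses on something with over 40 N, if the wrist force passes 120 N, or if a joint passes its speed limit or range.

### The arm

A 7-joint arm with a two-finger parallel gripper is mounted at the origin on a cart in front of the work surface, level with it; the furniture and walls round the work are solid. World frame = base frame: x ahead of the robot, y to its left, z up, the work surface at z = 0. Lengths are in m, angles in rad, forces in N, time in s.
With the tool pointing down it reaches from about 0.425 to 0.925 m from the base axis. Payload 6.8 kg.
Tool frame: the origin (TCP) lies at the very end of the fingers, on their centre line; the grasp point (between the pads) lies 19 mm behind it (r.tcp_to_grasp is the distance from the TCP to the grasp point, in m); z points along the fingers, y is the line along which they close (so a half turn about z gives the same grasp; the last joint's range is limited). The gripper opens to 88 mm and grips with 3 to 60 N. Pads are 20 mm wide; open, the fingers measure 115 mm over their backs; the gripper's body (75 mm by 178 mm) begins 61 mm behind the grasp point.
Start: joints at [-1.351, 0.477, 0.022, 1.555, -0.011, 1.109, -0.083], TCP at [0.217, 0.639, 0.223] pointing down, gripper open.
Joint ranges: [-2.96, 2.96], [-0.34, 2.1], [-1.41, 1.46], [0.24, 2.44], [-1.37, 4.51], [0.17, 1.92], [-2.96, 2.96]. Speed limits (rad/s): [2.39, 2.39, 3.14, 3.14, 3.14, 3.14, 3.14].

### API

Orientations are given as a rotation vector (axis times angle).
In Python, from rig import r gives the robot as it stands. The module is installed in compiled form; this text tells all that it offers.
- The arm moves only by the shell command python3 -m pendant 'ROWS'. ROWS is JSON, a list of rows, each a list of 3 entries, a list of its own where there are three numbers: the turn, a rotation vector about the world's x, y, z as a fraction of full scale, then the shift along the world's x, y, z as a fraction of full scale, then the gripper's target within -1 to 1 (fully open at 1, half-way at 0, shut at -1). In form: [[[ax, ay, az], [dx, dy, dz], claw], ...]. A call has 1 to 20 rows; each row shifts and turns the commanded pose from where the row before left it; what a row does not reach is not made up. Full scale, the value 1, is 75 cm for a shift and 10 degrees for a turn. A row lasts 1/8 s, in which the tool goes at most 62.5 mm and 10.7 degrees, less where a joint would pass 70% of its speed; a pose out of reach is approached as far as the arm can. A call with a number of a shift or a turn outside -1 to 1 is refused whole. A call with a gripper value outside its range is refused whole. The fingers move at their own pace and stop on an object; the grip force is fixed at half the most. Time passes only in rows, so rows that do not move let the fingers close. It gives the time, the measured TCP pose, the force, the opening and the grip force at its end, in the units of the state.
- r.state(): the state, without advancing time (a new reading comes with each control period).
- r.camera(name): name is "scene" or "top" or "wrist"; returns (picture, depth): 480x640x3 uint8, red, green, blue; 480x640 float32, m along the optical axis (not along the pixel's ray), 0 where there is no reading.
- r.camera_model(name): a dict with "fx", "fy", "cx", "cy" (pixels), "position" and "rotation" of the camera in the world; the wrist camera has in their place "tool_from_camera" (4x4, takes a point from camera to tool coordinates, whose origin is the TCP and whose axes are the flange's). Camera axes: x right, y down, z forward; pixel columns grow to the right and rows downward; lengths in m; the calibration is good to about 2 mm. A picture is of the moment at which its call begins: read the wrist's pose just before it. camera_model takes no time and is no camera call.
- r.hand_in(): hands the job in; it is judged then, once.
The state is a dict: "t": time; "joints": joint angles; "qvel": joint speeds; "tau": joint torques, N m; "tool_pos": TCP position; "eef_rot": TCP orientation; "contact_force": force on the tool from outside, world axes, zero at the start; "moment": the same for the moment, N m; "gripper_width": finger opening in m; "finger_force": force on a finger pad.
Only numpy, scipy, OpenCV 4.12 (cv2) and the standard library are available. Lean on these libraries where they do the work, as an engineer would, in place of code of your own. Each camera call takes 0.05 s, during which the arm holds its last target. There are 200 camera calls.

## Working session

There is one attempt and no reset: what is moved stays moved. The work goes in short steps, Python scripts to look and compute and a shell command to move; the robot and the scene stay as the last step left them, time stands still between calls to the robot, and variables do not carry over. Pictures are saved under pics/ and viewed, at most 10 in all, crops included, and the job is handed in when it is done.

```bash
mkdir -p pics; cat > h.py <<'E'
import numpy as np,cv2
from rig import r
from scipy.spatial.transform import Rotation as R
def snap(name,f):
    s=r.state(); im,d=r.camera(name); m=r.camera_model(name)
    if 'position' in m:
        Rm=np.array(m['rotation']); Rm=Rm if Rm.shape==(3,3) else R.from_rotvec(Rm).as_matrix()
        T=np.eye(4);T[:3,:3]=Rm;T[:3,3]=m['position']
    else:
        W=np.eye(4);W[:3,:3]=R.from_rotvec(s['eef_rot']).as_matrix();W[:3,3]=s['tool_pos'];T=W@np.array(m['tool_from_camera'])
    cv2.imwrite(f'pics/{f}.png',im[:,:,::-1])
    v,u=np.mgrid[:480,:640]
    P=np.stack([(u-m['cx'])/m['fx']*d,(v-m['cy'])/m['fy']*d,d],-1)@T[:3,:3].T+T[:3,3]
    P[d==0]=np.nan
    np.savez(f'pics/{f}.npz',P=P,T=T,im=im)
    return im,P
E
python3 - <<'E'
from h import *
for n in('top','scene'):
    snap(n,n+'0'); m=r.camera_model(n);print(n,m)
print(r.state())
E
```

```text
top {'fx': 438.20319832637887, 'fy': 438.20319832637887, 'cx': 316.9080588449311, 'cy': 240.06098078387618, 'position': array([0.5204639 , 0.11026151, 1.04787838]), 'rotation': array([-2.14589824,  2.1882545 , -0.10465141])}
scene {'fx': 580.9595054940417, 'fy': 580.9595054940417, 'cx': 332.304881095784, 'cy': 240.27884778336127, 'position': array([-0.04497949, -0.76441878,  1.1036531 ]), 'rotation': array([-2.23259167,  0.73468852, -0.34174556])}
{'t': 0.1, 'joints': array([-1.35112627,  0.47772277,  0.0223287 ,  1.55628737, -0.01147077,
        1.10929766, -0.08304886]), 'qvel': array([ 0.00192763, -0.00178875,  0.0005538 , -0.00245932, -0.00136403,
       -0.00165811, -0.0002717 ]), 'tau': array([ 3.83900682e-03, -5.84088564e+01,  1.53953534e+00, -2.73312145e+01,
       -5.42506005e-02,  1.30282593e-02,  6.55820077e-05]), 'tool_pos': array([0.21714764, 0.63857602, 0.22180264]), 'eef_rot': array([-5.12387002e-01, -3.09939815e+00,  2.48503941e-03]), 'contact_force': array([ 0.47734413, -0.41833193,  0.37064685]), 'moment': array([ 0.01782425, -0.03606033, -0.0208811 ]), 'finger_force': 0.0, 'gripper_width': 0.08779571701134015}
```

View pics/top0.png

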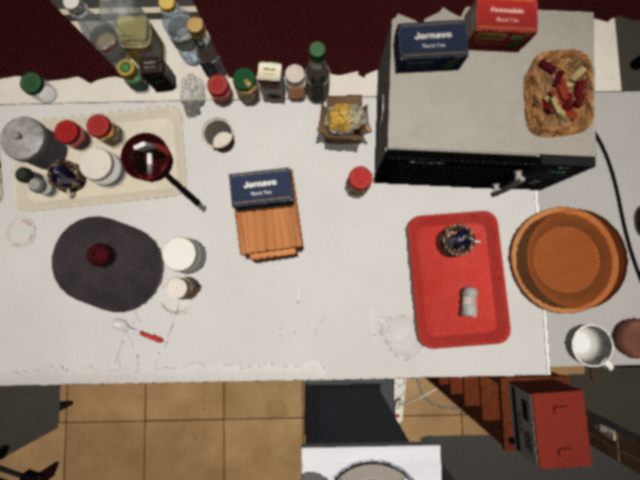

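View pics/scene0.png

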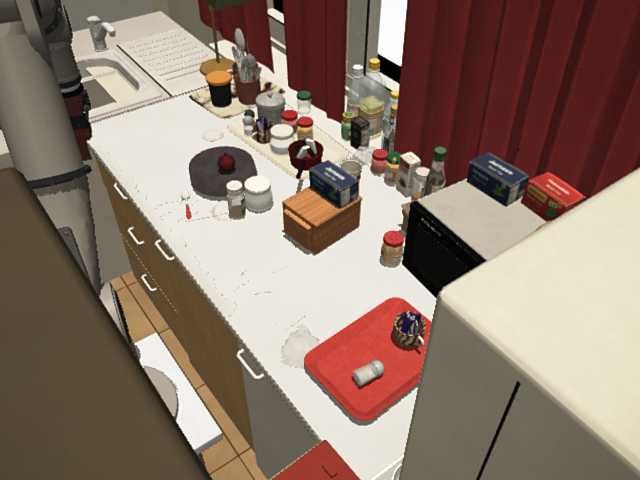

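The top picture shows the box at about (268,225) with its front panel along (250,260)–(300,253), the shaker at (469,302) on the tray, the creamer at (458,240), and the honey jar at (359,180). The sugar jar is at (182,254) and the spice jar at (180,288).

```bash
python3 - <<'E'
from h import *
z=np.load('pics/top0.npz');P=z['P'];im=z['im'];T=z['T']
c=np.hstack([cv2.resize(im[160:280,215:315],(400,480),interpolation=cv2.INTER_CUBIC),cv2.resize(im[270:335,430:510],(400,325),interpolation=cv2.INTER_CUBIC) if 0 else cv2.resize(im[240:360,410:510],(400,480),interpolation=cv2.INTER_CUBIC)])
cv2.imwrite('pics/c1.png',c[:,:,::-1])
# box top: height ~0.109
def rect(mask):
    p=P[mask][:,:2]*1000
    return cv2.minAreaRect(p.astype(np.float32)),mask.sum()
X,Y,Z=P[...,0],P[...,1],P[...,2]
v,u=np.mgrid[:480,:640]
reg=(u>220)&(u<315)&(v>160)&(v<275)
print('top',rect(reg&(abs(Z-.109)<.006)))
print('tea',rect(reg&(abs(Z-.174)<.008)))
print('front',rect(reg&(abs(Z-.094)<.006)))
reg=(u>450)&(u<490)&(v>280)&(v<325)
m=reg&(Z>.02);print('shaker',rect(m),np.nanmax(Z[reg]))
for n,(a,b) in dict(sugar=(182,254),spice=(180,288),honey=(359,180),cre=(458,240),tray=(440,300)).items(): print(n,P[b,a])
E
```

```text
top (((679.744384765625, 224.022216796875), (172.16934204101562, 137.92405700683594), 7.172720432281494), np.int64(2862))
tea (((719.8360595703125, 227.543212890625), (70.71453857421875, 125.17698669433594), 5.35996675491333), np.int64(2089))
front (((588.8228759765625, 209.0602569580078), (13.9013032913208, 122.82279968261719), 7.175222396850586), np.int64(307))
shaker (((474.08648681640625, -232.46531677246094), (34.88623809814453, 68.47085571289062), 82.8988037109375), np.int64(466)) 0.04398151930590721
sugar [0.59382583 0.41397238 0.07864671]
spice [0.518899   0.40714052 0.11130244]
honey [0.75143394 0.01715541 0.08563654]
cre [ 0.61269336 -0.19840148  0.08090227]
tray [ 0.47886618 -0.17267414  0.00607932]
```

View pics/c1.png

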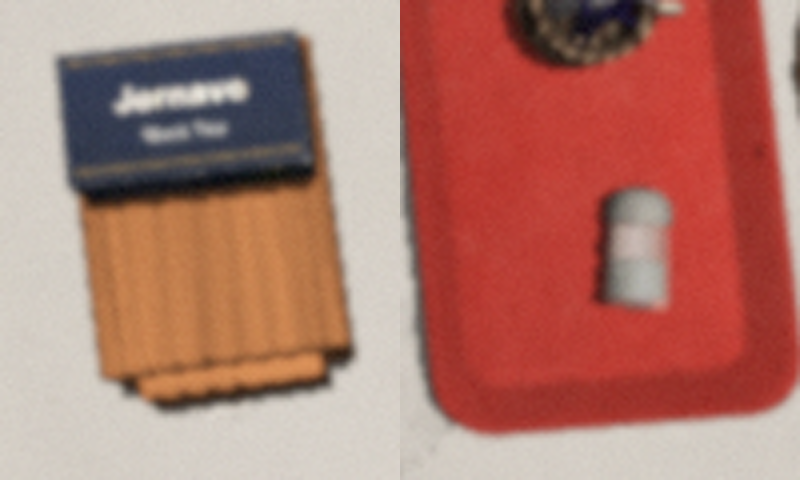

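```bash
python3 -m pendant '[[[0,0,0.236],[0.0356,-0.0528,0],-1],[[0,0,0.236],[0.0356,-0.0528,0],-1],[[0,0,0.236],[0.0356,-0.0528,0],-1],[[0,0,0.236],[0.0356,-0.0528,0],-1],[[0,0,0.236],[0.0356,-0.0528,0],-1],[[0,0,0.236],[0.0356,-0.0528,0],-1],[[0,0,0.236],[0.0356,-0.0528,0],-1],[[0,0,0.236],[0.0356,-0.0528,0],-1],[[0,0,0.236],[0.0356,-0.0528,0],-1],[[0,0,0.236],[0.0356,-0.0528,0],-1],[[0,0,0.236],[0.0356,-0.0528,0],-1],[[0,0,0],[0,0,0],-1],[[0,0,0],[0,0,0],-1]]'
python3 - <<'E'
from h import *
im,P=snap('wrist','w1')
print(R.from_rotvec(r.state()['eef_rot']).as_matrix().round(3))
X,Y,Z=P[...,0],P[...,1],P[...,2]
m=(abs(Z-.094)<.005)&(X<.62)&(X>.55)&(Y>.12)&(Y<.3)
print(m.sum(),cv2.minAreaRect((P[m][:,:2]*1000).astype(np.float32)))
E
```

```text
t: 1.72
tool_pos: [0.5105, 0.2039, 0.2223]
eef_rot: [0.196, -3.135, -0.0]
contact_force: [0.2, 0.6, -0.1]
gripper_width: 0.0005
finger_force: 0.0
[[-0.992 -0.126 -0.001]
 [-0.126  0.992  0.   ]
 [ 0.001  0.    -1.   ]]
528 ((589.3934326171875, 210.13772583007812), (16.81932830810547, 101.59271240234375), 7.108076572418213)
```

View pics/w1.png

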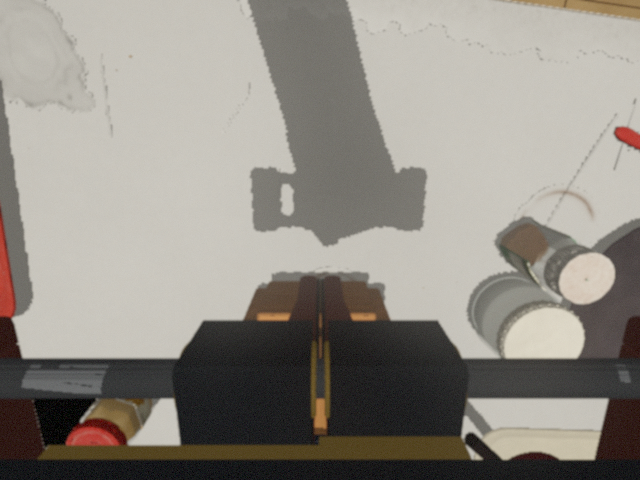

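The wrist picture shows the closed fingers centred over the front panel ((260–390), 318), so the tool is square to the box. I'll go down and come up to the front.

```bash
python3 -m pendant '[[[0,0,0],[0,0,-0.051],-1],[[0,0,0],[0,0,-0.051],-1],[[0,0,0],[0,0,-0.051],-1],[[0,0,0],[0,0,-0.05],-1],[[0,0,0],[0.022,0.0028,0],-1],[[0,0,0],[0.022,0.0028,0],-1],[[0,0,0],[0.022,0.0028,0],-1],[[0,0,0],[0.004,0.0005,0],-1],[[0,0,0],[0.004,0.0005,0],-1],[[0,0,0],[0,0,0],-1]]'
```

```text
t: 3.02
tool_pos: [0.5659, 0.2109, 0.0704]
eef_rot: [0.198, -3.135, -0.0]
contact_force: [0.1, -0.3, 0.4]
gripper_width: 0.0003
finger_force: 0.0
```

```bash
python3 -m pendant '[[[0,0,0],[0.004,0.0005,0],-1],[[0,0,0],[0.004,0.0005,0],-1],[[0,0,0],[0,0,0],-1]]'; python3 -m pendant '[[[0,0,0],[0.003,0.0004,0],-1],[[0,0,0],[0,0,0],-1]]';python3 -m pendant '[[[0,0,0],[0.003,0.0004,0],-1],[[0,0,0],[0,0,0],-1]]'
```

```text
t: 3.4
tool_pos: [0.5719, 0.2113, 0.0703]
eef_rot: [0.197, -3.134, 0.0]
contact_force: [-3.5, -0.2, 3.4]
gripper_width: 0.0003
finger_force: 1.7
t: 3.65
tool_pos: [0.5744, 0.2116, 0.0703]
eef_rot: [0.197, -3.135, 0.0]
contact_force: [-3.4, 1.3, 2.1]
gripper_width: 0.0008
finger_force: 1.9
t: 3.9
tool_pos: [0.5771, 0.2119, 0.0703]
eef_rot: [0.197, -3.135, -0.0]
contact_force: [-4.1, 0.3, 1.0]
gripper_width: 0.0006
finger_force: 1.7
```

```bash
python3 -m pendant '[[[0,0,0],[0.002,0.0003,0],-1],[[0,0,0],[0,0,0],-1]]'; python3 -m pendant '[[[0,0,0],[0.002,0.0003,0],-1],[[0,0,0],[0,0,0],-1]]'
```

```text
t: 4.15
tool_pos: [0.5785, 0.2121, 0.0703]
eef_rot: [0.197, -3.135, 0.0]
contact_force: [-3.9, 0.1, 0.0]
gripper_width: 0.0005
finger_force: 1.8
t: 4.4
tool_pos: [0.5785, 0.2121, 0.0703]
eef_rot: [0.197, -3.132, 0.001]
contact_force: [-8.6, -1.4, 4.7]
gripper_width: 0.0005
finger_force: 4.2
```

Inner stop reached (the force rises at x=0.5785). Retreating to release.

```bash
python3 -m pendant '[[[0,0,0],[-0.05,-0.0062,0],-1],[[0,0,0],[-0.05,-0.0062,0],-1],[[0,0,0],[-0.05,-0.0062,0],-1],[[0,0,0],[-0.04,-0.005,0],-1],[[0,0,0],[0,0,0.05],-1],[[0,0,0],[0,0,0.08],0],[[0,0,0],[0,0,0.08],1],[[0,0,0],[0,0,0.06],1],[[0,0,0],[0,0,0],1]]'
python3 - <<'E'
from h import *
im,P=snap('top','top1')
cv2.imwrite('pics/c2.png',cv2.resize(im[160:300,210:350],(560,560),interpolation=cv2.INTER_CUBIC)[:,:,::-1])
E
```

```text
t: 5.52
tool_pos: [0.4409, 0.1958, 0.2773]
eef_rot: [-0.195, 3.126, 0.008]
contact_force: [0.1, -0.2, -1.2]
gripper_width: 0.0371
finger_force: 0.0
```

View pics/c2.png

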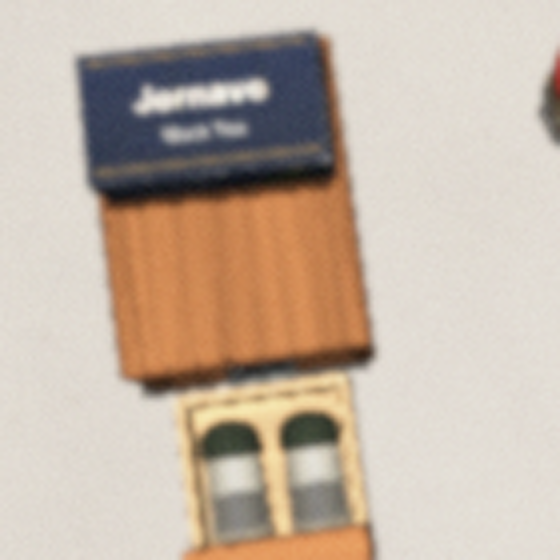

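The drawer is open, with two shakers lying about 80 px apart in the 4x crop (a gap between them). Next, the loose shaker.

```bash
python3 -m pendant '[[[0,0,-0.142],[0.0044,-0.0571,-0.01],1],[[0,0,-0.142],[0.0044,-0.0571,-0.01],1],[[0,0,-0.142],[0.0044,-0.0571,-0.01],1],[[0,0,-0.142],[0.0044,-0.0571,-0.01],1],[[0,0,-0.142],[0.0044,-0.0571,-0.01],1],[[0,0,-0.142],[0.0044,-0.0571,-0.01],1],[[0,0,-0.142],[0.0044,-0.0571,-0.01],1],[[0,0,-0.142],[0.0044,-0.0571,-0.01],1],[[0,0,-0.142],[0.0044,-0.0571,-0.01],1],[[0,0,-0.142],[0.0044,-0.0571,-0.01],1],[[0,0,0],[0,0,0],1],[[0,0,0],[0,0,0],1]]'
python3 - <<'E'
from h import *
im,P=snap('wrist','w2')
print(r.camera_model('wrist')['tool_from_camera'])
X,Y,Z=P[...,0],P[...,1],P[...,2]
m=(Z>.018)&(Z<.05)&(X<.53)&(X>.42)&(Y>-.28)&(Y<-.19)
print(m.sum(),cv2.minAreaRect((P[m][:,:2]*1000).astype(np.float32)),np.nanmax(Z[m]))
t=m&(Z>.037); print(P[t].mean(0), np.linalg.eigh(np.cov(P[t][:,:2].T)))
z=np.load('pics/top1.npz')['P']
# lower shakers and drawer front
e=np.array([.992,.125]);F=np.array([.5805,.2115]); n=np.array([-.125,.992])
a=(z[...,:2]-F)@e; b=(z[...,:2]-F)@n; h=z[...,2]
m=(abs(b)<.05)&(a>-.12)&(a<-.07)&(abs(h-.094)<.006); print('front',m.sum(),a[m].min(),a[m].max(),b[m].min(),b[m].max())
m=(abs(b)<.042)&(a>-.085)&(a<0)&(h>.05)&(h<.066)
for s in(m&(b>0),m&(b<0)): print(s.sum(),a[s].min(),a[s].max(),np.median(b[s]),b[s].min(),b[s].max(),h[s].max())
E
```

```text
t: 7.08
tool_pos: [0.4701, -0.2331, 0.1969]
eef_rot: [-0.192, -3.134, -0.0]
contact_force: [0.3, 0.1, -0.4]
gripper_width: 0.088
finger_force: 0.0
[[ 1.37043853e-04 -9.63660258e-01 -2.67130844e-01  7.30341416e-02]
 [ 9.99999596e-01  3.69236659e-04 -8.18980293e-04  2.57458124e-04]
 [ 8.87853261e-04 -2.67130624e-01  9.63659920e-01 -1.61750334e-01]
 [ 0.00000000e+00  0.00000000e+00  0.00000000e+00  1.00000000e+00]]
2803 ((472.9393615722656, -236.6286163330078), (36.77967834472656, 67.41914367675781), 84.6873550415039) 0.04185499344383514
[ 0.46745041 -0.23597525  0.03832346] EighResult(eigenvalues=array([2.18278251e-05, 3.35735205e-04]), eigenvectors=array([[-0.09419442, -0.99555382],
       [-0.99555382,  0.09419442]]))
front 517 -0.10378719997444419 -0.07979730612570529 -0.04979836116451545 0.04977203231491842
374 -0.07984420090331334 -0.012698353803242053 0.02124477151118264 0.004727401220716765 0.03780109322848166 0.06441828095064739
372 -0.07978918214540805 -2.541243512422199e-05 -0.024109307128338395 -0.03996803825580454 -0.007469966250732853 0.06218657846899012
```

View pics/w2.png

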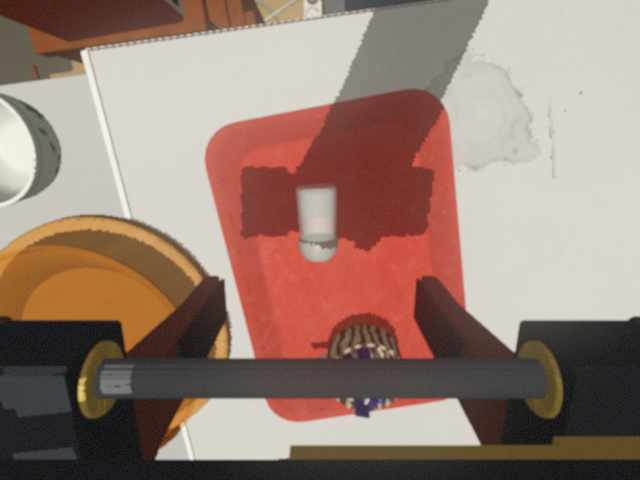

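The wrist picture shows the shaker centred at (317,223), cap towards the far side, clear of the rim. Measured centre is (0.473,-0.236); its top at 41 mm fits the given size.

```bash
python3 -m pendant '[[[0,0,0.08],[0.002,-0.002,-0.04],0.5],[[0,0,0.08],[0.002,-0.002,-0.05],0.5],[[0,0,0],[0,0,-0.05],0.5],[[0,0,0],[0,0,-0.05],0.5],[[0,0,0],[0,0,-0.03],0.5],[[0,0,0],[0,0,-0.0233],0.5],[[0,0,0],[0,0,0],0.5]]'
```

```text
t: 8.0
tool_pos: [0.4732, -0.2356, 0.0147]
eef_rot: [-0.147, -3.137, -0.001]
contact_force: [-0.1, -0.8, -0.8]
gripper_width: 0.0659
finger_force: 0.0
```

```bash
python3 -m pendant '[[[0,0,0],[0,0,0],-1],[[0,0,0],[0,0,0],-1],[[0,0,0],[0,0,0],-1],[[0,0,0],[0,0,0],-1],[[0,0,0],[0,0,0],-1]]'; python3 -m pendant '[[[0,0,0],[0,0,0.02],-1],[[0,0,0],[0,0,0.05],-1],[[0,0,0],[0,0,0.07],-1],[[0,0,0],[0,0,0.07],-1],[[0,0,0],[0,0,0.05],-1],[[0,0,0],[0,0,0],-1]]'
```

```text
t: 8.62
tool_pos: [0.474, -0.2367, 0.0159]
eef_rot: [0.149, 3.137, -0.0]
contact_force: [-1.1, 0.5, 5.8]
gripper_width: 0.0362
finger_force: 30.0
t: 9.38
tool_pos: [0.4749, -0.2375, 0.2138]
eef_rot: [0.149, 3.132, -0.001]
contact_force: [0.0, -0.5, -1.4]
gripper_width: 0.0366
finger_force: 30.0
```

```bash
python3 -m pendant '[[[0,0,0.105],[0.0074,0.0491,0],-1],[[0,0,0.105],[0.0074,0.0491,0],-1],[[0,0,0.105],[0.0074,0.0491,0],-1],[[0,0,0.105],[0.0074,0.0491,0],-1],[[0,0,0.105],[0.0074,0.0491,0],-1],[[0,0,0.105],[0.0074,0.0491,0],-1],[[0,0,0.105],[0.0074,0.0491,0],-1],[[0,0,0.105],[0.0074,0.0491,0],-1],[[0,0,0.105],[0.0074,0.0491,0],-1],[[0,0,0.105],[0.0074,0.0491,0],-1],[[0,0,0.105],[0.0074,0.0491,0],-1],[[0,0,0.105],[0.0074,0.0491,0],-1],[[0,0,0],[0,0,-0.02],-1],[[0,0,0],[0,0,0],-1],[[0,0,0],[0,0,0],-1]]'
python3 - <<'E'
from h import *
im,P=snap('wrist','w3')
X,Y,Z=P[...,0],P[...,1],P[...,2]
e=np.array([.992,.125]);F=np.array([.5805,.2115]); n=np.array([-.125,.992])
a=(P[...,:2]-F)@e; b=(P[...,:2]-F)@n
m=(abs(b)<.07)&(a>-.13)&(a<-.06)&(abs(Z-.094)<.005)
if m.any(): print('front',m.sum(),np.percentile(a[m],[2,98]),np.percentile(b[m],[1,99]))
m=(abs(b)<.042)&(a>-.082)&(a<0)&(Z>.048)&(Z<.066)
for s in(m&(b>0),m&(b<0)): print(s.sum(),np.percentile(a[s],[1,99]),np.percentile(b[s],[1,50,99]))
h=(abs(b)<.03)&(abs(a+.04)<.05)&(Z>.17)&(Z<.23); print('held',h.sum(),np.percentile(a[h],[1,99]),np.percentile(b[h],[1,50,99]),np.percentile(Z[h],[1,50,99]))
s=r.state(); d=s['tool_pos'][:2]-F; print('tcp a,b',d@e,d@n)
E
```

```text
t: 11.25
tool_pos: [0.5399, 0.2036, 0.1951]
eef_rot: [0.193, -3.135, 0.002]
contact_force: [-0.6, -0.6, -0.5]
gripper_width: 0.0363
finger_force: 30.0
front 5137 [-0.10381069 -0.08080515] [-0.05182165  0.04693284]
1604 [-0.07544251 -0.00544699] [0.00452456 0.0214911  0.04180069]
1433 [-0.07475448 -0.02688079] [-0.04102552 -0.026583   -0.01102748]
held 13068 [-0.07556983 -0.02318743] [-0.02832064 -0.00281914  0.02280676] [0.1907199  0.21516294 0.2286695 ]
tcp a,b -0.04098578964529779 -0.0025571733849542176
```

View pics/w3.png

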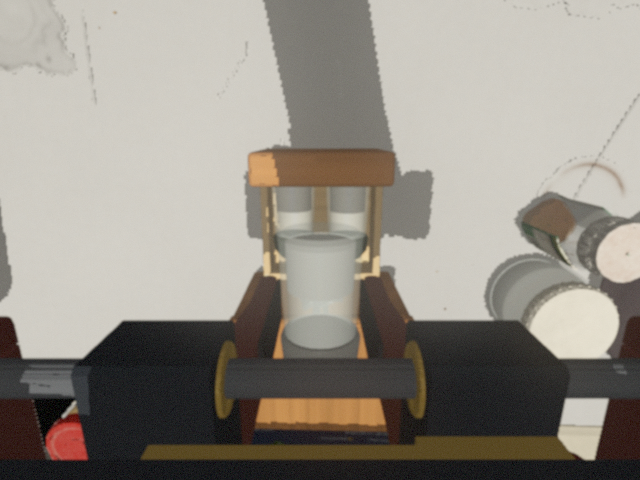

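The view shows the held shaker at (322,260), centred over the gap at (320,210) and 5 mm clear of the front panel. Lateral offset is under 1 mm, so I'll lower it.

```bash
python3 -m pendant '[[[0,0,0],[0.0013,0,-0.04],-1],[[0,0,0],[0,0,-0.05],-1],[[0,0,0],[0,0,-0.04],-1],[[0,0,0],[0,0,-0.03],-1],[[0,0,0],[0,0,0],-1]]'; python3 -m pendant '[[[0,0,0],[0,0,-0.006],-1],[[0,0,0],[0,0,0],-1]]';  python3 -m pendant '[[[0,0,0],[0,0,-0.004],-1],[[0,0,0],[0,0,0],-1]]'
```

```text
t: 11.92
tool_pos: [0.5402, 0.2041, 0.0744]
eef_rot: [0.195, -3.133, 0.002]
contact_force: [-0.6, -0.5, -0.6]
gripper_width: 0.0362
finger_force: 30.0
t: 12.18
tool_pos: [0.5417, 0.2053, 0.0718]
eef_rot: [-0.196, 3.134, 0.001]
contact_force: [0.0, -0.2, -0.5]
gripper_width: 0.0366
finger_force: 30.0
t: 12.42
tool_pos: [0.5411, 0.2053, 0.0681]
eef_rot: [-0.197, 3.135, 0.0]
contact_force: [-0.6, 0.9, -0.8]
gripper_width: 0.0363
finger_force: 30.0
```

```bash
python3 -m pendant '[[[0,0,0],[0,0,-0.003],-1],[[0,0,0],[0,0,0],-1]]'; python3 -m pendant '[[[0,0,0],[0,0,-0.002],-1],[[0,0,0],[0,0,0],-1]]';  python3 -m pendant '[[[0,0,0],[0,0,-0.0015],-1],[[0,0,0],[0,0,0],-1],[[0,0,0],[0,0,0],-1]]'
```

```text
t: 12.68
tool_pos: [0.541, 0.2052, 0.0655]
eef_rot: [0.197, -3.135, 0.0]
contact_force: [0.1, 0.5, -0.5]
gripper_width: 0.0364
finger_force: 30.0
t: 12.92
tool_pos: [0.5412, 0.2052, 0.0642]
eef_rot: [-0.197, 3.135, -0.0]
contact_force: [0.8, 0.3, -1.3]
gripper_width: 0.0361
finger_force: 30.0
t: 13.3
tool_pos: [0.5415, 0.2046, 0.0637]
eef_rot: [-0.196, 3.135, -0.001]
contact_force: [-1.2, -2.9, 5.4]
gripper_width: 0.0368
finger_force: 30.0
```

It touches down (5 N at the expected height). Releasing gently.

```bash
python3 -m pendant '[[[0,0,0],[0,0,0],-0.1],[[0,0,0],[0,0,0],0.1],[[0,0,0],[0,0,0],0.2],[[0,0,0],[0,0,0],0.2],[[0,0,0],[0,0,0.01],0.2],[[0,0,0],[0,0,0.03],0.2],[[0,0,0],[0,0,0.05],0.2],[[0,0,0],[0,0,0.07],0.2],[[0,0,0],[0,0,0],0.2]]'
python3 - <<'E'
from h import *
im,P=snap('wrist','w4')
X,Y,Z=P[...,0],P[...,1],P[...,2]
e=np.array([.992,.125]);F=np.array([.5805,.2115]); n=np.array([-.125,.992])
a=(P[...,:2]-F)@e; b=(P[...,:2]-F)@n+.0024
m=(abs(b)<.02)&(a>-.08)&(a<0)&(Z>.07)&(Z<.095)
print(m.sum(),np.percentile(a[m],[1,99]),np.percentile(b[m],[1,50,99]),np.percentile(Z[m],[50,99]))
print(cv2.minAreaRect(np.stack([a[m],b[m]],1).astype(np.float32)*1000))
E
```

```text
t: 14.42
tool_pos: [0.5438, 0.2062, 0.1877]
eef_rot: [-0.196, 3.128, 0.006]
contact_force: [0.4, -0.0, -0.3]
gripper_width: 0.0527
finger_force: 0.0
3956 [-0.0741803 -0.0089135] [-1.74050242e-02 -7.69494353e-05  1.68157142e-02] [0.08314672 0.08698548]
((-40.68728256225586, -0.4420642852783203), (36.219539642333984, 67.33158874511719), 89.93244171142578)
```

View pics/w4.png

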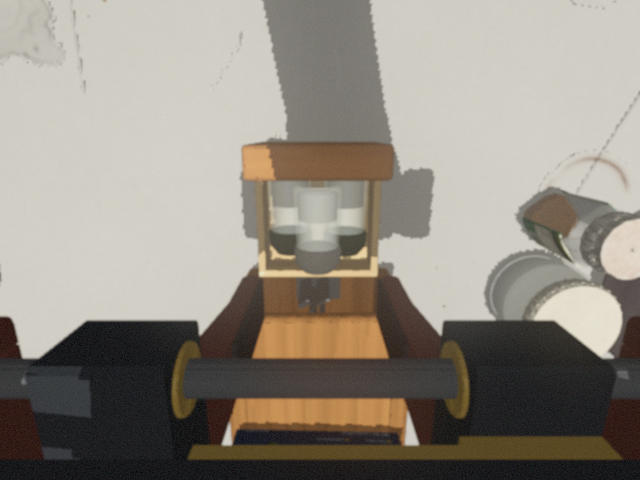

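The shaker lies nested at (318,230), centred, 0° off, top at 87 mm, with the dark-capped ones below it. I'll move in front of the drawer and close the fingers.

```bash
python3 -m pendant '[[[0,0,0],[-0.0335,-0.0047,0],0.2],[[0,0,0],[-0.0335,-0.0047,0],-1],[[0,0,0],[-0.0335,-0.0047,0],-1],[[0,0,0],[-0.0335,-0.0047,0],-1],[[0,0,0],[0,0,-0.0393],-1],[[0,0,0],[0,0,-0.0393],-1],[[0,0,0],[0,0,-0.0393],-1],[[0,0,0],[0,0,-0.0393],-1],[[0,0,0],[0,0,0],-1],[[0,0,0],[0,0,0],-1]]'
```

```text
t: 15.72
tool_pos: [0.4407, 0.1911, 0.0655]
eef_rot: [0.196, -3.135, 0.0]
contact_force: [-0.0, -0.2, -0.3]
gripper_width: 0.0007
finger_force: 0.0
```

```bash
python3 -m pendant '[[[0,0,0],[0.008,0.001,0],-1],[[0,0,0],[0.008,0.001,0],-1],[[0,0,0],[0.006,0.0008,0],-1],[[0,0,0],[0.003,0.0004,0],-1],[[0,0,0],[0.003,0.0004,0],-1],[[0,0,0],[0.003,0.0004,0],-1],[[0,0,0],[0.003,0.0004,0],-1],[[0,0,0],[0.003,0.0004,0],-1],[[0,0,0],[0.004,0.0005,0],-1],[[0,0,0],[0.004,0.0005,0],-1],[[0,0,0],[0.005,0.0006,0],-1],[[0,0,0],[0.006,0.0008,0],-1],[[0,0,0],[0.006,0.0008,0],-1],[[0,0,0],[0.006,0.0008,0],-1],[[0,0,0],[0.006,0.0008,0],-1],[[0,0,0],[0.005,0.0006,0],-1],[[0,0,0],[0.004,0.0005,0],-1],[[0,0,0],[0.003,0.0004,0],-1],[[0,0,0],[0.002,0.0003,0],-1],[[0,0,0],[0,0,0],-1]]'
python3 - <<'E'
from h import *
im,P=snap('top','top2')
cv2.imwrite('pics/c3.png',cv2.resize(im[160:300,210:350],(560,560),interpolation=cv2.INTER_CUBIC)[:,:,::-1])
E
```

```text
t: 18.23
tool_pos: [0.5067, 0.1996, 0.0651]
eef_rot: [-0.196, 3.135, -0.0]
contact_force: [-2.3, -0.1, -2.0]
gripper_width: 0.0007
finger_force: 1.2
```

View pics/c3.png

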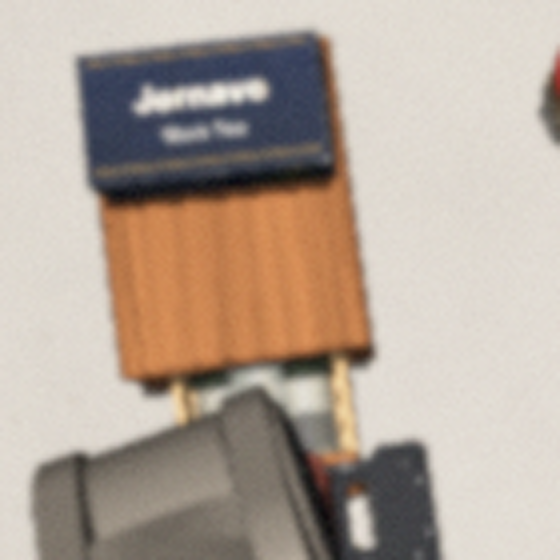

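The push goes well: the drawer is going in straight and the pale shaker is entering under the lintel at (290,385). Continuing.

```bash
python3 -m pendant '[[[0,0,0],[0.002,0.0003,0],-1],[[0,0,0],[0.004,0.0005,0],-1],[[0,0,0],[0.006,0.0008,0],-1],[[0,0,0],[0.006,0.0008,0],-1],[[0,0,0],[0.006,0.0008,0],-1],[[0,0,0],[0.006,0.0008,0],-1],[[0,0,0],[0.006,0.0008,0],-1],[[0,0,0],[0.006,0.0008,0],-1],[[0,0,0],[0.006,0.0008,0],-1],[[0,0,0],[0.006,0.0008,0],-1],[[0,0,0],[0.006,0.0008,0],-1],[[0,0,0],[0.006,0.0008,0],-1],[[0,0,0],[0.006,0.0008,0],-1],[[0,0,0],[0.005,0.0006,0],-1],[[0,0,0],[0.004,0.0005,0],-1],[[0,0,0],[0.004,0.0005,0],-1],[[0,0,0],[0.003,0.0004,0],-1],[[0,0,0],[0.002,0.0003,0],-1],[[0,0,0],[0,0,0],-1]]'
```

```text
t: 20.65
tool_pos: [0.5743, 0.2087, 0.0652]
eef_rot: [-0.197, 3.135, 0.0]
contact_force: [-2.9, -2.8, -0.6]
gripper_width: 0.0002
finger_force: 1.7
```

```bash
python3 -m pendant '[[[0,0,0],[0.002,0.0003,0],-1],[[0,0,0],[0.002,0.0003,0],-1],[[0,0,0],[0,0,0],-1]]'; python3 -m pendant '[[[0,0,0],[0.002,0.0003,0],-1],[[0,0,0],[0,0,0],-1]]'
```

```text
t: 21.02
tool_pos: [0.5773, 0.2092, 0.0652]
eef_rot: [-0.197, 3.135, 0.0]
contact_force: [-2.1, -3.0, -0.1]
gripper_width: 0.0005
finger_force: 1.7
t: 21.28
tool_pos: [0.5788, 0.2094, 0.0652]
eef_rot: [-0.197, 3.135, 0.0]
contact_force: [-3.7, -2.2, 0.7]
gripper_width: 0.0006
finger_force: 1.7
```

```bash
python3 -m pendant '[[[0,0,0],[0.002,0.0003,0],-1],[[0,0,0],[0,0,0],-1]]'
```

```text
t: 21.52
tool_pos: [0.5789, 0.2094, 0.0652]
eef_rot: [0.197, -3.133, 0.0]
contact_force: [-8.1, -3.7, 4.0]
gripper_width: 0.0007
finger_force: 3.9
```

At the inner stop (8 N). Releasing and backing off.

```bash
python3 -m pendant '[[[0,0,0],[-0.01,-0.0012,0],-1],[[0,0,0],[-0.02,-0.0025,0],-1],[[0,0,0],[-0.05,-0.0062,0],-1],[[0,0,0],[-0.05,-0.0062,0],-1],[[0,0,0],[-0.05,-0.0062,0],-1],[[0,0,0],[0,0,0.04],-1],[[0,0,0],[0,0,0],-1],[[0,0,0],[0,0,0],-1],[[0,0,0],[0,0,0],-1],[[0,0,0],[0,0,0],-1],[[0,0,0],[0,0,0],-1]]'
python3 - <<'E'
from h import *
im,P=snap('top','top3')
cv2.imwrite('pics/c4.png',cv2.resize(im[160:300,210:350],(560,560),interpolation=cv2.INTER_CUBIC)[:,:,::-1])
e=np.array([.992,.125]);F=np.array([.5805,.2115]); n=np.array([-.125,.992])
a=(P[...,:2]-F)@e; b=(P[...,:2]-F)@n+.0024;Z=P[...,2]
m=(abs(b)<.045)&(a>-.12)&(a<.02)&(abs(Z-.094)<.006);print(m.sum(),np.percentile(a[m],[2,98]))
E
```

```text
t: 22.9
tool_pos: [0.445, 0.1927, 0.0948]
eef_rot: [0.196, -3.135, 0.001]
contact_force: [0.4, 0.1, 0.0]
gripper_width: 0.0003
finger_force: 0.0
270 [0.00106432 0.01450898]
```

View pics/c4.png

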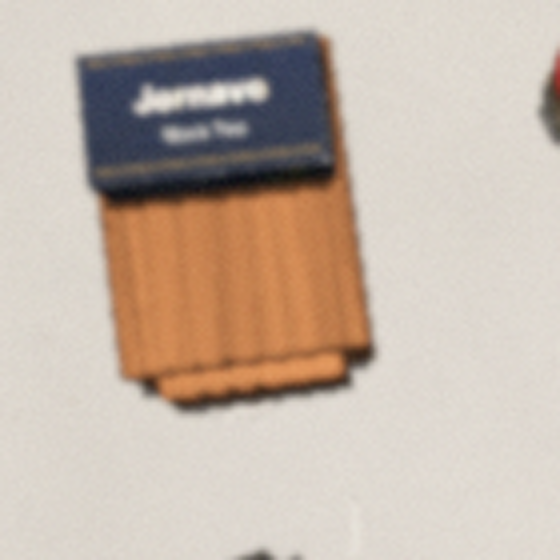

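The drawer is latched shut, with its front at (255,380) 13 mm proud as at the start. The carton hasn't moved and the gripper is clear.

```bash
python3 -c "from rig import r; print(r.hand_in())"
```

```text
the job is handed in; nothing more can be done
None
```

The drawer was sprung open, the shaker laid in the gap on the two others, the drawer pushed shut until it latched, and the job handed in at about 23 s; no verdict was returned, and the shaker was last seen in place partway through the push, before the drawer shut.

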